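# Put away the kiln furniture

### The arm

A 6-joint arm with a two-finger parallel gripper is mounted at the origin on the work surface. World frame = base frame: x ahead of the robot, y to its left, z up, the work surface at z = 0. Lengths are in m, angles in rad, forces in N, time in s.
With the tool pointing down it reaches from about 0.225 to 0.875 m from the base axis. Payload 3.4 kg.
Tool frame: the origin (TCP) lies at the very end of the fingers, on their centre line; the grasp point (between the pads) lies 19 mm behind it; z points along the fingers, y is the direction in which the jaws open and shut (so a half turn about z gives the same grasp; the last joint's range is limited). The gripper opens to 85 mm and grips with 20 to 120 N. Pads are 22 mm wide; open, the fingers measure 114 mm over their backs; the gripper's body (76 mm by 85 mm) begins 54 mm behind the grasp point. The pads swing forward as they close: fully open they stand 13 mm farther back than shut.
Start: joints at [1.01, 0.276, 1.505, -0, 1.361, -0.121], TCP at [0.245, 0.52, 0.231] pointing down, gripper open.
Joint ranges: [-2.89, 2.89], [-0.75, 2.08], [0.22, 2.7], [-1.18, 4.32], [0.11, 2.71], [-2.7, 2.7]. Speed limits (rad/s): [2.57, 2.57, 3.14, 3.14, 3.14, 3.14].

### API

Orientations are given as a unit quaternion [w, x, y, z].
In Python, from rig import telemetry, cams, sign_off, spotter gives the robot as it stands.
- The arm moves only by the tool servo_tool, never from a script. Its argument "steps" is a list of rows, each a list of 6 numbers: the shift along the tool's x, y, z in mm, then the turn, a rotation vector about the tool's x, y, z in degrees. In form: [[x, y, z, ax, ay, az], ...]. A call has 1 to 8 rows; each row is the pose to reach, as a shift and turn from the pose commanded when the call began, along the tool's axes at that moment; what a row does not reach only later rows make up. A row lasts 1/10 s, in which the tool goes at most 50 mm and 8.59 degrees, less where a joint would pass 70% of its speed; a pose out of reach is approached as far as the arm can. A call with a gripper value outside its range is refused whole. "hand" is the closure in counts, from 0 (fully open) to 255 (shut), set as the call begins (left out, the last holds). The fingers move at their own pace and stop on an object; "grip_force" is the grip in N (left out, the last holds). Time passes only in rows, so rows that repeat a pose let the fingers close. It gives the time, the measured TCP pose, the force and the opening at its end, in the units of the state.
- telemetry.get_state(): the state, without advancing time (a new reading comes with each control period).
- cams.get_image(name): name is "scene" or "top" or "wrist"; returns (picture, depth): 400x640x3 uint8, red, green, blue; 400x640 float32, m along the optical axis (not along the pixel's ray), 0 where there is no reading.
- cams.camera_model(name): a dict with "camera_matrix" (3x3 intrinsics, pixels), "origin" and "rotation" of the camera in the world; the wrist camera has in their place "tool_from_camera" (4x4, takes a point from camera to tool coordinates, whose origin is the TCP and whose axes are the flange's). Camera axes: x right, y up, looking along -z (the intrinsics and any distortion apply to the point x, -y, -z); pixel columns grow to the right and rows downward; lengths in m; the calibration is good to about 2 mm. A picture is of the moment at which its call begins: read the wrist's pose just before it. camera_model takes no time and is no camera call.
- sign_off(): hands the job in, once; it reports no verdict.
Trained networks look in the newest picture that a camera, given by its name, has taken for a name from the list of things; names that differ only in an ending like _2 or _b are one class to them, and where a whole thing is asked for, a point or a joint stands for the part that bears it (a point fixed in the world has none). Each returns a list of dicts, best first, with "conf" (0 to 1); they miss things now and then, are a little off and sometimes report something else, mostly with a low value. They report only what shows in the picture. A call takes as long as a camera call.
- spotter.outline_of(query, camera): "region" (400x640 bool, what is visible of it) and "rect" ([left, top, width, height] in pixels, round what is visible of it).
The state is a dict: "clock": time; "qpos": joint angles; "qd": joint speeds; "effort": joint torques, N m; "position": TCP position; "ee_rot": TCP orientation; "contact_force": force on the tool from outside, world axes, zero at the start; "moment": the same for the moment, N m; "width": finger opening in m.
Only numpy, scipy, OpenCV 4.12 (cv2) and the standard library are available. Lean on these libraries where they do the work, as an engineer would, in place of code of your own. Each camera call takes 0.05 s, during which the arm holds its last target.

### The job

Put the kiln furniture away: load the two round spacers into the upright tube, the tall one at the bottom and the short one on top of it, lay the long square post flat in the narrow bay of the wooden caddy, and lay the three-armed stilt flat, points up, in the wide bay. Leave the half-length post, the four-armed stilt and the glaze jar where they are.

Things in the scene. Friction and masses are not known exactly. Their poses are not given: they have to be found in the camera images.
- caddy: Fixed low wooden tray, 130 (its x) x 171 (its y) x 22 mm high, floor and walls 5 mm thick, origin under its centre on the table. One wall along x splits it: the narrow post bay (120 x 60 mm inside) is centred at y = -50.5 mm, the wide stilt bay (120 x 96 mm inside) at y = +32.5 mm. Bay floors at z = 5 mm, wall tops at z = 22 mm.
- tube: Fixed upright grey tube magazine, open at the top, 65 mm high, bore 52 mm with its floor at z = 5 mm; from z = 55 mm the mouth flares to 64 mm inside, 72 mm outside. Flange 90 mm across, 4 mm thick. Origin at the centre of its underside, z up.
- spacer_tall: Buff ceramic round spacer standing on end, 36 mm outside diameter, 14 mm hole, 45 mm tall, about 80 g. Origin at the centre of its underside, z along its axis, up. Both spacers in the tube stand 15 mm above its mouth.
- spacer_short: Buff ceramic round spacer like the tall one but 30 mm tall, about 55 g. 36 mm outside diameter, 14 mm hole, standing on end. Origin at the centre of its underside, z up.
- post: Buff ceramic square post lying flat, 90 mm long (its x) x 32 x 32 mm, about 180 g. Origin at its middle, 16 mm above what it lies on.
- stilt: Buff ceramic three-armed stilt lying flat: arms 10 mm wide, 14 mm tall, reaching 36 mm from the centre, one along its +x and the others at +120 and -120 degrees; hub 18 mm across; a 7 mm high point stands on each arm 31 mm out. About 40 g. Origin at the centre of its underside, z up.
- half_post: Look-alike, to be left: square post of the same section, 32 x 32 mm, but only 50 mm long (its x). Origin at its middle.
- cross_stilt: Look-alike, to be left: stilt like the other but with four arms at right angles along its x and y, each reaching 36 mm. Origin at the centre of its underside.
- jar: Bystander, to be left: closed glaze jar with white lid, 64 mm across, 62 mm high, loose. Origin at the centre of its underside.

How it is judged:
At the end, for the whole second after the job is handed in: Spacers upright in the tube, tall one on its floor, short one on it; long post flat on the narrow bay's floor, along it, within 22 mm of its middle; three-armed stilt flat, points up, on the wide bay's floor; all at rest; half post, four-armed stilt and jar within 20 mm of their starts (horizontal distance between each of spacer_tall, spacer_short and tube below 0.014 m and z of spacer_tall in the frame of tube between 0.001 and 0.01 m and angle between each of spacer_tall, spacer_short, stilt's own z axis and vertical below 0.15 rad and z of spacer_short in the frame of tube between 0.044 and 0.056 m and x of post in the frame of caddy between -0.022 and 0.022 m and y of post in the frame of caddy between -0.068 and -0.033 m and z of post in the frame of caddy between 0.017 and 0.025 m and angle between the x axis of post and the x axis of caddy, either way round below 0.4 rad and x of stilt in the frame of caddy between -0.045 and 0.045 m and y of stilt in the frame of caddy between -0.003 and 0.068 m and z of stilt in the frame of caddy between 0.002 and 0.01 m and linear speed of each of spacer_tall, spacer_short, post, stilt below 0.02 m/s and distance of each of half_post, cross_stilt, jar from where it was at the start of the episode below 0.02 m); the robot touches nothing.
It fails at once if the half-length post is moved more than 20 mm (distance of half_post from where it was at the start of the episode above 0.02 m).
It fails at once if the four-armed stilt is moved more than 20 mm (distance of cross_stilt from where it was at the start of the episode above 0.02 m).
It fails at once if the jar is moved more than 20 mm (distance of jar from where it was at the start of the episode above 0.02 m).
It also fails if it takes over 112 s, if anything falls off the work surface, if the arm or the gripper's body presses on something with over 40 N, if the wrist force passes 120 N, or if a joint passes its speed limit or range.

## Working session

There is one attempt and no reset: what is moved stays moved. The work goes in short steps, Python scripts to look and compute and a tool call to move; the robot and the scene stay as the last step left them, time stands still between calls to the robot, and variables do not carry over. Pictures are saved under pics/ and viewed, and the job is handed in when it is done.

Besides the shell and the picture viewer there is one more tool, called as name([rows], argument=value, ...), one row to a line, values as JSON. servo_tool: Moves the arm, as the interface text tells. Its arguments: {"type":"object","properties":{"steps":{"type":"array","items":{"type":"array","items":{"type":"number"}}},"hand":{"type":"number"},"grip_force":{"type":"number"}},"required":["steps"]}

```bash
ls; mkdir -p pics
python3 - <<'E'
from rig import telemetry,cams
import cv2
s=telemetry.get_state();print(s)
for n in ["scene","top","wrist"]:
    im,d=cams.get_image(n);cv2.imwrite(f"pics/{n}0.png",im[:,:,::-1]);m=cams.camera_model(n);print(n,m)
E
```

```text
pics
{'clock': 0.0, 'qpos': array([ 1.01001077e+00,  2.76563180e-01,  1.50616396e+00,  7.85545069e-06,
        1.36068229e+00, -1.21015669e-01]), 'qd': array([-1.25522115e-03, -2.02153524e-03, -2.48422352e-05,  1.02545704e-03,
        1.32978171e-04,  1.42623816e-03]), 'effort': array([-2.11427810e-03, -4.16764212e+01, -2.45805341e+01, -6.07610968e-05,
        1.11930905e-02, -2.03938242e-05]), 'position': array([0.24451632, 0.51982245, 0.23044557]), 'ee_rot': array([-3.07326164e-04,  2.18118053e-01,  9.75921969e-01, -8.54829104e-04]), 'contact_force': array([-0.48613459, -0.08776072,  0.68564818]), 'moment': array([-0.00416161, -0.02369413,  0.01332706]), 'width': 0.085675585908825}
scene {'camera_matrix': array([[382.40202897,   0.        , 315.53937437],
       [  0.        , 382.40202897, 208.26108808],
       [  0.        ,   0.        ,   1.        ]]), 'origin': array([ 1.35543958, -0.28157086,  0.57029387]), 'rotation': array([0.71227206, 0.40002046, 0.28501155, 0.50141854])}
top {'camera_matrix': array([[417.64786971,   0.        , 321.7389636 ],
       [  0.        , 417.64786971, 196.51571246],
       [  0.        ,   0.        ,   1.        ]]), 'origin': array([0.46698983, 0.01298665, 1.08719406]), 'rotation': array([ 0.71157736,  0.03044546, -0.04049174, -0.70077897])}
wrist {'camera_matrix': array([[278.64855732,   0.        , 314.70479796],
       [  0.        , 278.64855732, 194.37406217],
       [  0.        ,   0.        ,   1.        ]]), 'tool_from_camera': array([[-3.14710851e-05,  9.57272153e-01,  2.89188561e-01,
         7.39619059e-02],
       [ 9.99999885e-01,  1.68640799e-04, -4.49409407e-04,
        -3.61161336e-04],
       [-4.78976100e-04,  2.89188514e-01, -9.57272048e-01,
        -1.42277588e-01],
       [ 0.00000000e+00,  0.00000000e+00,  0.00000000e+00,
         1.00000000e+00]])}
```

View pics/top0.png

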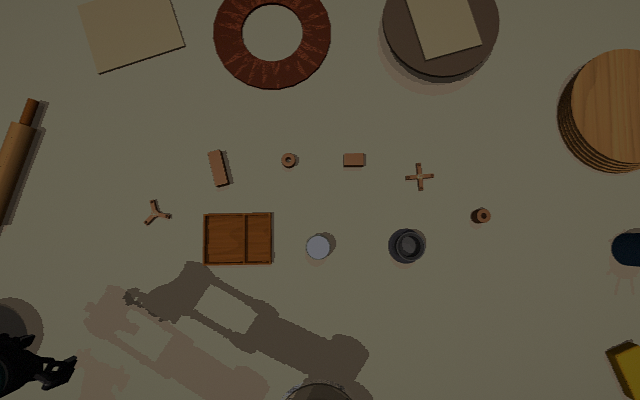

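View pics/scene0.png

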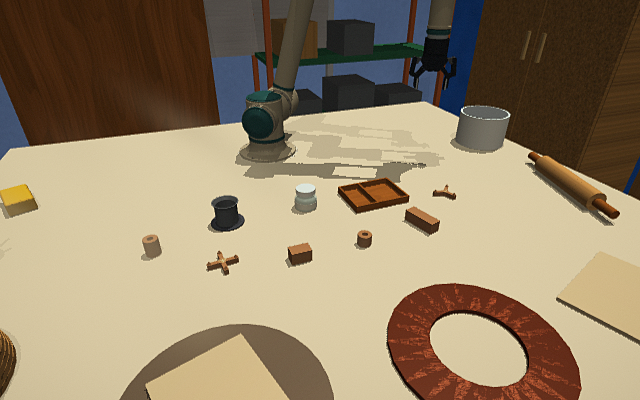

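View pics/wrist0.png

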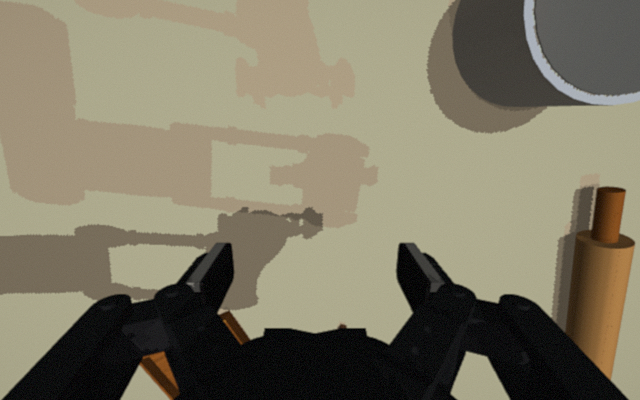

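```bash
cat > h.py <<'E'
import numpy as np,cv2
from scipy.spatial.transform import Rotation as R
from rig import telemetry,cams,spotter
def rot(q): return R.from_quat([q[1],q[2],q[3],q[0]])
def pose():
    s=telemetry.get_state(); return np.array(s['position']),rot(s['ee_rot']).as_matrix(),s
def extr(n,P=None):
    m=cams.camera_model(n);K=np.array(m['camera_matrix'])
    if n=='wrist':
        p,Rt=P; T=np.array(m['tool_from_camera']); return K,Rt@T[:3,:3],Rt@T[:3,3]+p
    return K,rot(m['rotation']).as_matrix(),np.array(m['origin'])
def deproj(K,Rc,o,u,v,d):
    c=np.stack([(u-K[0,2])/K[0,0]*d,-(v-K[1,2])/K[1,1]*d,-d],-1)
    return c@Rc.T+o
def cloud(n,d,P=None):
    K,Rc,o=extr(n,P);v,u=np.mgrid[0:400,0:640].astype(float);return deproj(K,Rc,o,u,v,d)
def proj(n,X,P=None):
    K,Rc,o=extr(n,P);c=(np.atleast_2d(X)-o)@Rc;return np.stack([K[0,2]+K[0,0]*c[:,0]/-c[:,2],K[1,2]-K[1,1]*c[:,1]/-c[:,2]],-1)
def shot(n,name=None):
    p,Rt,s=pose();im,d=cams.get_image(n)
    if name: cv2.imwrite('pics/'+name+'.png',im[:,:,::-1])
    return im,d,(p,Rt)
E
python3 - <<'E'
from h import *
im,d,P=shot('top')
C=cloud('top',d,P)
for r in [(10,10),]: pass
t=C[270:300,520:560,2];print('table z',np.median(t),t.std())
for q in "caddy tube spacer_tall spacer_short post stilt half_post cross_stilt jar".split():
    for o in spotter.outline_of(q,'top')[:3]:
        m=o['region']&(d>0);X=C[m]
        z=X[:,2];hi=np.percentile(z,90);print(q,round(o['conf'],2),o['rect'],m.sum(),'z',np.round(np.percentile(z,[5,50,90]),3))
        S=X[(z>hi-.006)]
        (c,sz,a)=cv2.minAreaRect((S[:,:2]*1000).astype(np.float32))
        print('   mean',np.round(S.mean(0),4),'rect',np.round(c,1),np.round(sz,1),round(a,1))
E
```

```text
table z 0.0002637420591830031 0.06267530642209129
caddy 0.61 [203.9, 215.0, 64.8, 51.3] 3486 z [0.002 0.006 0.022]
   mean [0.465  0.2068 0.0221] rect [464.3 213. ] [129.2 171.2] 1.2
tube 0.67 [385.8, 229.4, 41.2, 33.9] 953 z [0.002 0.007 0.064]
   mean [ 0.4524 -0.2196  0.0634] rect [ 452.4 -217.9] [68.8 67.2] 47.4
spacer_tall 0.75 [469.6, 212.9, 21.0, 12.5] 233 z [0.01  0.043 0.047]
   mean [ 0.5308 -0.4065  0.045 ] rect [ 531.8 -406.3] [34.4 34.5] 55.0
spacer_tall 0.56 [205.6, 150.9, 26.3, 35.5] 527 z [0.01  0.032 0.035]
   mean [0.643  0.2666 0.0324] rect [643.7 267.1] [90.3 32.8] 16.2
spacer_short 0.47 [284.3, 154.6, 6.9, 12.4] 107 z [0.022 0.03  0.033]
   mean [0.6663 0.0872 0.0302] rect [666.9  87.3] [30.7 28.5] 21.2
post 0.65 [204.7, 149.3, 24.2, 36.5] 554 z [0.002 0.031 0.035]
   mean [0.6429 0.2666 0.0324] rect [643.7 267.1] [90.3 32.8] 16.2
stilt 0.6 [144.9, 200.8, 20.1, 23.1] 150 z [0.007 0.014 0.017]
   mean [0.5273 0.4275 0.0146] rect [522.  430.3] [54.5 47.9] 43.1
half_post 0.59 [342.5, 154.7, 21.6, 11.2] 271 z [0.013 0.032 0.035]
   mean [ 0.6717 -0.0804  0.0324] rect [671.6 -80.1] [32.2 46.7] 1.5
cross_stilt 0.52 [407.4, 164.9, 21.6, 25.5] 140 z [0.006 0.014 0.018]
   mean [ 0.6304 -0.2504  0.0151] rect [ 630.9 -252.8] [45.5 46.5] 50.6
jar 0.89 [304.2, 232.6, 28.0, 29.4] 526 z [0.028 0.062 0.065]
   mean [0.4464 0.0077 0.0626] rect [446.6   7.7] [53.4 53.2] 46.1
```

Run:
```python
from h import *
im,d,P=shot('top');C=cloud('top',d,P)
big=cv2.resize(im[185:240,130:190],None,fx=10,fy=10,interpolation=cv2.INTER_CUBIC);cv2.imwrite('pics/stilt0.png',big[:,:,::-1])
def near(x,y,r,z0,z1):
    m=(np.hypot(C[...,0]-x,C[...,1]-y)<r)&(C[...,2]>z0)&(C[...,2]<z1);return C[m]
for n,x,y,z0 in [('tall',.531,-.406,.04),('short',.667,.0872,.025),('jar',.4465,.0077,.05),('tube',.4524,-.218,.055)]:
    X=near(x,y,.045,z0,.09);c,r=cv2.minEnclosingCircle((X[:,:2]*1000).astype(np.float32));print(n,len(X),np.round(X.mean(0),4),np.round(c,1),r)
from scipy.optimize import minimize
X=near(.525,.4285,.05,.007,.03)[:,:2];print(len(X))
# template fit: sdf-based via raster IoU
def shape(cx,cy,th,k=3,ang=2*np.pi/3):
    def inside(p):
        q=p-[cx,cy];m=np.hypot(*q.T)<.009
        for i in range(k):
            a=th+i*ang;u=q@[np.cos(a),np.sin(a)];v=q@[-np.sin(a),np.cos(a)];m|=(u>0)&(u<.036)&(abs(v)<.005)
        return m
    return inside
g=np.stack(np.meshgrid(np.arange(-.06,.06,.001),np.arange(-.06,.06,.001)),-1).reshape(-1,2)
from scipy.spatial import cKDTree
def fit(X,c0,k,ang):
    G=g+c0; occ=cKDTree(X).query(G)[0]<.0016
    best=(0,)
    for th in np.radians(np.arange(0,360/k,3)):
        for dx in np.arange(-.012,.0121,.002):
            for dy in np.arange(-.012,.0121,.002):
                m=shape(c0[0]+dx,c0[1]+dy,th,k,ang)(G);i=(m&occ).sum()/(m|occ).sum()
                if i>best[0]: best=(i,c0[0]+dx,c0[1]+dy,np.degrees(th))
    return best
print('stilt',fit(X,np.array([.525,.4285]),3,2*np.pi/3))
X=near(.631,-.2515,.05,.007,.03)[:,:2];print('cross',fit(X,np.array([.631,-.2515]),4,np.pi/2))
```

```text
tall 140 [ 0.5309 -0.4065  0.0449] [ 530.9 -407.4] 18.522937774658203
short 135 [0.6673 0.0876 0.03  ] [667.6  87.1] 17.922229766845703
jar 408 [0.4467 0.0076 0.0624] [446.6   7.4] 27.87969398498535
tube 300 [ 0.4524 -0.2218  0.0625] [ 452.3 -218.5] 35.526084899902344
196
stilt (np.float64(0.7294952681388013), np.float64(0.525), np.float64(0.4265), np.float64(18.0))
cross (np.float64(0.7477763659466328), np.float64(0.633), np.float64(-0.2555), np.float64(6.000000000000001))
```

View pics/stilt0.png

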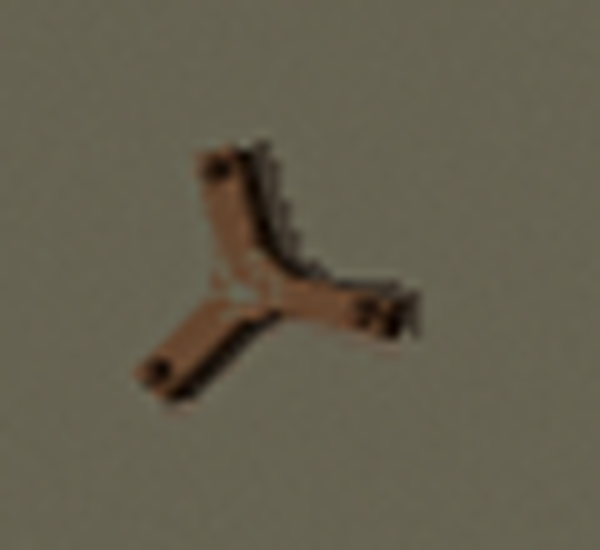

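```bash
cat >> h.py <<'E'
def target(jaw):
    j=np.radians(jaw);y=np.array([np.cos(j),np.sin(j),0]);z=np.array([0,0,-1.]);return np.stack([np.cross(y,z),y,z],1)
def plan(x,y,z,jaw,note=''):
    p,Rt,s=pose();t=np.array([x,y,z])
    best=min([jaw,jaw+180],key=lambda a:np.linalg.norm(R.from_matrix(Rt.T@target(a)).as_rotvec()))
    print(note,'shift mm',np.round(Rt.T@(t-p)*1000,1),'turn',np.round(np.degrees(R.from_matrix(Rt.T@target(best)).as_rotvec()),2),'clock',s['clock'])
E
python3 -c "
from h import *
plan(.525-.743*.022,.4265+.669*.022,.12,48)"
```

```text
shift mm [-272.4   40.7  111.4] turn [1.00e-02 0.00e+00 1.68e+01] clock 0.7
```

servo_tool([
  [-45,7,15,0,0,3],
  [-90,13,35,0,0,6],
  [-135,20,55,0,0,9],
  [-180,27,75,0,0,12],
  [-225,34,95,0,0,15],
  [-272,41,111,0,0,17],
  [-272,41,111,0,0,17],
  [-272,41,111,0,0,17],
], hand=130, grip_force=40)

```text
clock: 1.5
position: [0.5091, 0.4407, 0.1192]
ee_rot: [-0.001, 0.361, 0.933, -0.001]
contact_force: [-0.6, 0.7, -1.1]
width: 0.0418
```

Run:
```python
from h import *
im,d,P=shot('wrist','w1')
print(P[0],telemetry.get_state()['width'])
plan(.525-.743*.022,.4265+.669*.022,.003,48)
a=np.radians([18,138,258]);X=np.array([[.525,.4265,.014]]+[[.525+.031*np.cos(t),.4265+.031*np.sin(t),.021] for t in a])
b=im.copy()
for u,v in proj('wrist',X,P): cv2.circle(b,(int(u),int(v)),3,(0,255,0),1)
cv2.imwrite('pics/w1b.png',b[:,:,::-1])
```

```text
[0.50909182 0.44073532 0.11920611] 0.04186312608730429
 shift mm [ -0.6   0.3 117. ] turn [-0.05 -0.05 -0.24] clock 1.55
```

View pics/w1b.png

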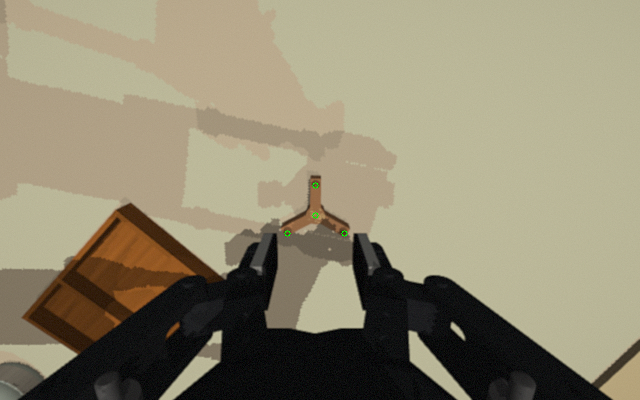

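servo_tool([
  [-1,0,45,0,0,0],
  [-1,0,85,0,0,0],
  [-1,0,105,0,0,0],
  [-1,0,116,0,0,0],
  [-1,0,116,0,0,0],
])

```text
clock: 2.05
position: [0.5075, 0.4413, 0.0038]
ee_rot: [-0.001, 0.359, 0.933, -0.001]
contact_force: [0.0, 1.0, 0.9]
width: 0.0415
```

servo_tool([
  [0,0,0,0,0,0],
  [0,0,0,0,0,0],
  [0,0,0,0,0,0],
  [0,0,0,0,0,0],
  [0,0,0,0,0,0],
  [0,0,0,0,0,0],
], hand=255)

```text
clock: 2.65
position: [0.5101, 0.442, 0.0065]
ee_rot: [0.001, 0.36, 0.933, 0.002]
contact_force: [-1.1, 0.9, 6.2]
width: 0.0086
```

servo_tool([
  [0,0,-20,0,0,0],
  [0,0,-50,0,0,0],
  [0,0,-80,0,0,0],
  [0,0,-80,0,0,0],
])

```text
clock: 3.05
position: [0.5121, 0.4428, 0.0897]
ee_rot: [0.003, 0.36, 0.933, 0.004]
contact_force: [1.0, 0.3, -0.1]
width: 0.0084
```

Run:
```python
from h import *
im,d,P=shot('wrist','w2')
plan(.4636-.743*.022,.243+.669*.022,.1,48)
plan(.4636-.743*.022,.243+.669*.022,.009,48)
```

```text
shift mm [ -76.7 -179.   -13.7] turn [ 0.34  0.08 -0.21] clock 3.1
 shift mm [ -76.6 -179.5   77.3] turn [ 0.34  0.08 -0.21] clock 3.1
```

View pics/w2.png

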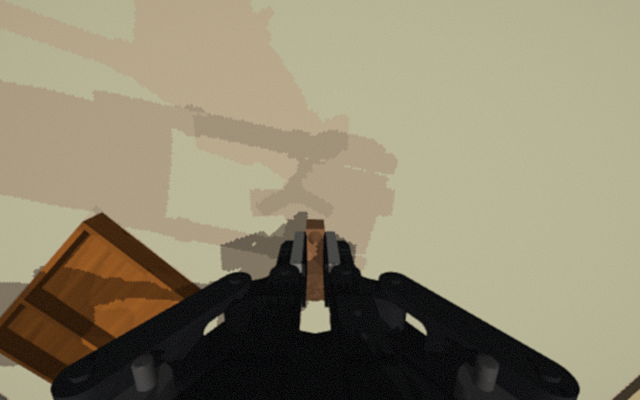

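servo_tool([
  [-19,-45,-10,0,0,0],
  [-38,-90,-13,0,0,0],
  [-57,-135,-13,0,0,0],
  [-76,-179,-10,0,0,0],
  [-76,-179,25,0,0,0],
  [-76,-179,55,0,0,0],
  [-76,-179,70,0,0,0],
  [-76,-179,75,0,0,0],
])

```text
clock: 3.9
position: [0.4427, 0.2557, 0.0096]
ee_rot: [-0.002, 0.36, 0.933, -0.002]
contact_force: [-13.0, -7.1, 57.6]
width: 0.0084
```

servo_tool([
  [0,0,1,0,0,0],
  [0,0,2,0,0,0],
  [0,0,2,0,0,0],
])

```text
clock: 4.2
position: [0.4427, 0.2557, 0.0097]
ee_rot: [-0.001, 0.36, 0.933, -0.002]
contact_force: [-8.5, -5.3, 30.3]
width: 0.0083
```

servo_tool([
  [0,0,-2,0,0,0],
  [0,0,-2,0,0,0],
  [0,0,-2,0,0,0],
  [0,0,-2,0,0,0],
], hand=185)

```text
clock: 4.6
position: [0.4448, 0.2571, 0.0086]
ee_rot: [-0.0, 0.36, 0.933, -0.0]
contact_force: [0.4, 0.0, -0.4]
width: 0.0233
```

servo_tool([
  [0,0,-30,0,0,0],
  [0,0,-70,0,0,0],
  [0,0,-110,0,0,0],
  [0,0,-110,0,0,0],
])

```text
clock: 5.0
position: [0.4489, 0.2589, 0.124]
ee_rot: [0.004, 0.36, 0.933, 0.004]
contact_force: [0.7, 0.5, -0.8]
width: 0.0233
```

Run:
```python
from h import *
im,d,P=shot('wrist','w3')
im,d,P=shot('top','t3');C=cloud('top',d,P)
for r in [(.4636,.2455)]:
    m=(np.hypot(C[...,0]-r[0],C[...,1]-r[1])<.045)&(C[...,2]>.014)&(C[...,2]<.05);print(m.sum(),C[m].mean(0),np.percentile(C[m][:,2],[5,50,95]))
# post: arm-length axis at 16.2 -> jaw at 106.2
plan(.6437,.2671,.13,106.2)
```

```text
178 [0.46009299 0.24035549 0.01971565] [0.0156335  0.01953416 0.02412875]
 shift mm [-140.3  140.3  -10. ] turn [  0.06   0.07 -58.39] clock 5.1
```

View pics/w3.png

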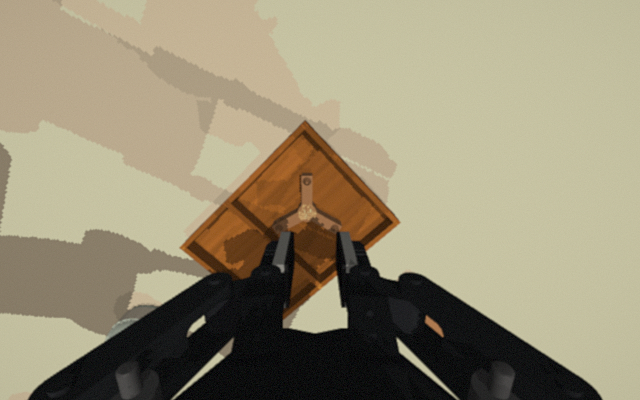

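servo_tool([
  [-20,20,-10,0,0,-8],
  [-40,40,-10,0,0,-16],
  [-60,60,-10,0,0,-24],
  [-80,80,-10,0,0,-32],
  [-100,100,-10,0,0,-40],
  [-120,120,-10,0,0,-48],
  [-140,140,-10,0,0,-56],
  [-140,140,-10,0,0,-58.4],
], hand=90)

```text
clock: 5.9
position: [0.6458, 0.2664, 0.1256]
ee_rot: [-0.001, -0.142, 0.99, -0.0]
contact_force: [-1.0, -0.2, 0.0]
width: 0.0552
```

Run:
```python
from h import *
im,d,P=shot('wrist','w4');C=cloud('wrist',d,P)
m=(np.hypot(C[...,0]-.6437,C[...,1]-.2671)<.06)&(C[...,2]>.027)&(C[...,2]<.037)
c=cv2.minAreaRect((C[m][:,:2]*1000).astype(np.float32));print(m.sum(),c,pose()[2]['qpos'],pose()[2]['width'])
plan(.6437,.2671,.0165,106.2)
```

```text
3512 ((642.8824462890625, 266.6806945800781), (89.81964111328125, 32.03274917602539), 15.609091758728027) [ 2.92630381e-01  5.23830993e-01  1.37272979e+00 -6.21751090e-05
  1.24936116e+00 -1.56291051e+00] 0.055501208318569535
 shift mm [ -0.8   0.7 109.1] turn [-0.01 -0.25  0.12] clock 5.95
```

View pics/w4.png

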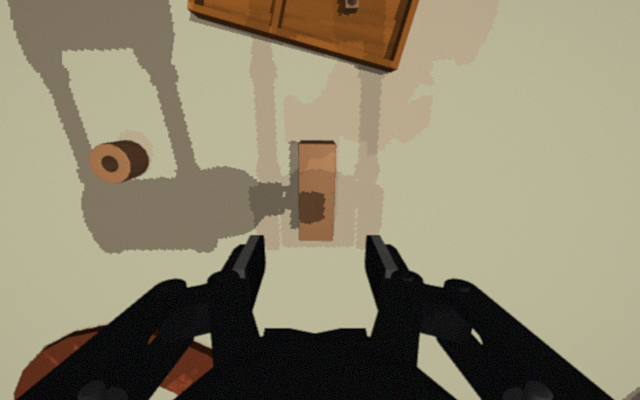

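servo_tool([
  [-1,1,45,0,0,0],
  [-1,1,85,0,0,0],
  [-1,1,103,0,0,0],
  [-1,1,110,0,0,0],
  [-1,1,110,0,0,0],
])

```text
clock: 6.45
position: [0.642, 0.2678, 0.017]
ee_rot: [-0.002, -0.141, 0.99, -0.0]
contact_force: [-1.0, 0.1, -0.1]
width: 0.0556
```

servo_tool([
  [0,0,0,0,0,0],
  [0,0,0,0,0,0],
  [0,0,0,0,0,0],
  [0,0,0,0,0,0],
  [0,0,0,0,0,0],
], hand=255, grip_force=50)

```text
clock: 6.95
position: [0.6447, 0.2686, 0.021]
ee_rot: [0.002, -0.141, 0.99, 0.0]
contact_force: [-0.3, -0.8, 6.4]
width: 0.0306
```

servo_tool([
  [0,0,-20,0,0,0],
  [0,0,-50,0,0,0],
  [0,0,-80,0,0,0],
  [0,0,-80,0,0,0],
])

```text
clock: 7.35
position: [0.6464, 0.2691, 0.1039]
ee_rot: [0.004, -0.141, 0.99, 0.001]
contact_force: [2.0, 0.6, -0.4]
width: 0.0308
```

Run:
```python
from h import *
im,d,P=shot('wrist','w5')
plan(.4654,.1625,.1,91.2)
plan(.4654,.1625,.022,91.2)
```

```text
shift mm [202.  -51.8   0.5] turn [ 0.04  0.27 15.  ] clock 7.4
 shift mm [202.4 -51.8  78.5] turn [ 0.04  0.27 15.  ] clock 7.4
```

View pics/w5.png

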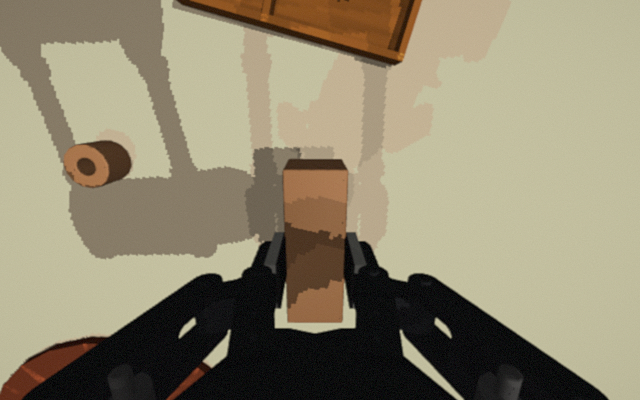

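servo_tool([
  [45,-12,0,0,0,4],
  [90,-23,0,0,0,8],
  [135,-35,0,0,0,12],
  [180,-46,0,0,0,15],
  [202,-52,0,0,0,15],
  [202,-52,20,0,0,15],
  [202,-52,40,0,0,15],
  [202,-52,40,0,0,15],
])

```text
clock: 8.2
position: [0.4604, 0.161, 0.0561]
ee_rot: [-0.004, -0.01, 1.0, -0.001]
contact_force: [-0.1, -0.9, -1.5]
width: 0.0304
```

Run:
```python
from h import *
im,d,P=shot('wrist','w6')
shot('scene','s6')
plan(.4654,.1625,.026,91.2)
```

```text
shift mm [-2.4  0.8 32.3] turn [-0.03 -0.17  0.  ] clock 8.3
```

View pics/w6.png

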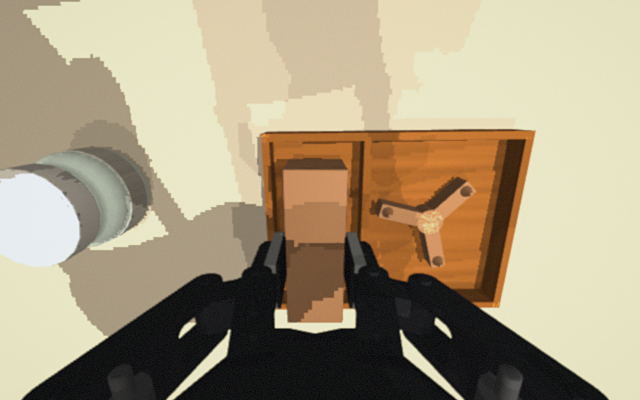

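servo_tool([
  [-2,1,12,0,0,0],
  [-2,1,22,0,0,0],
  [-2,1,26,0,0,0],
  [-2,1,28,0,0,0],
  [-2,1,28,0,0,0],
])

```text
clock: 8.8
position: [0.466, 0.1629, 0.031]
ee_rot: [-0.0, -0.011, 1.0, -0.0]
contact_force: [-0.0, -0.1, -2.3]
width: 0.0305
```

servo_tool([
  [0,0,1,0,0,0],
  [0,0,2,0,0,0],
  [0,0,2,0,0,0],
])

```text
clock: 9.1
position: [0.4662, 0.1629, 0.0294]
ee_rot: [0.0, -0.01, 1.0, 0.0]
contact_force: [0.3, 0.1, -0.9]
width: 0.0304
```

servo_tool([
  [0,0,1,0,0,0],
  [0,0,2,0,0,0],
  [0,0,2,0,0,0],
])

```text
clock: 9.4
position: [0.4661, 0.1629, 0.0272]
ee_rot: [-0.0, -0.01, 1.0, 0.0]
contact_force: [-0.5, -0.4, -1.2]
width: 0.0307
```

servo_tool([
  [0,0,1,0,0,0],
  [0,0,1,0,0,0],
])

```text
clock: 9.6
position: [0.4661, 0.1629, 0.0262]
ee_rot: [-0.0, -0.01, 1.0, 0.0]
contact_force: [-1.3, 0.3, -1.4]
width: 0.03
```

servo_tool([
  [0,0,1,0,0,0],
  [0,0,2,0,0,0],
  [0,0,2,0,0,0],
])

```text
clock: 9.9
position: [0.4662, 0.163, 0.026]
ee_rot: [0.0, -0.011, 1.0, 0.0]
contact_force: [-4.2, -1.3, 13.3]
width: 0.0304
```

Contact; release.

servo_tool([
  [0,0,-1,0,0,0],
  [0,0,-1,0,0,0],
  [0,0,-1,0,0,0],
  [0,0,-2,0,0,0],
], hand=110)

```text
clock: 10.3
position: [0.466, 0.1629, 0.0261]
ee_rot: [-0.0, -0.01, 1.0, -0.0]
contact_force: [-0.3, 0.0, 0.2]
width: 0.0485
```

servo_tool([
  [0,0,-30,0,0,0],
  [0,0,-70,0,0,0],
  [0,0,-110,0,0,0],
  [0,0,-130,0,0,0],
  [0,0,-130,0,0,0],
])

```text
clock: 10.8
position: [0.4685, 0.1634, 0.1594]
ee_rot: [0.004, -0.011, 1.0, 0.001]
contact_force: [0.1, -0.0, -1.1]
width: 0.0489
```

Run:
```python
from h import *
im,d,P=shot('wrist','w7')
im,d,P=shot('top');C=cloud('top',d,P)
m=(np.hypot(C[...,0]-.4654,C[...,1]-.1625)<.05)&(C[...,2]>.03)&(C[...,2]<.045);X=C[m];print(m.sum(),np.median(X,0),cv2.minAreaRect((X[:,:2]*1000).astype(np.float32)))
plan(.5309,-.407,.2,90)
print(pose()[2]['qpos'])
```

```text
196 [0.44641944 0.15631876 0.03691006] ((465.1741943359375, 158.87152099609375), (87.21630096435547, 24.247846603393555), 0.8418729305267334)
 shift mm [ -53.1 -571.1  -44. ] turn [ 0.   -0.01  1.2 ] clock 10.9
[ 1.95220470e-01  2.11299787e-01  1.79389648e+00  4.32349999e-05
  1.13658143e+00 -1.39656342e+00]
```

View pics/w7.png

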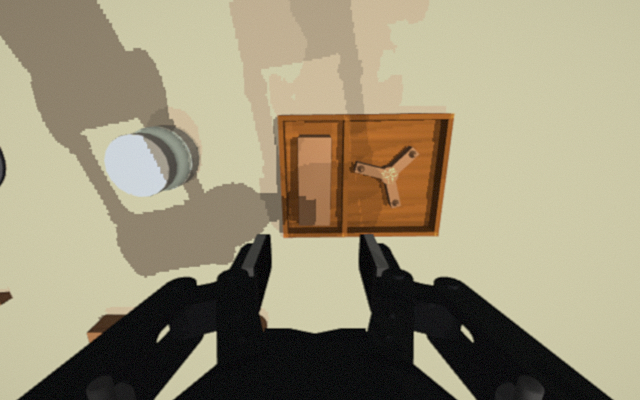

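servo_tool([
  [-5,-40,-20,0,0,5],
  [-9,-80,-40,0,0,10],
  [-13,-120,-40,0,0,15],
  [-18,-160,-40,0,0,20],
  [-22,-205,-40,0,0,25],
  [-27,-250,-40,0,0,30],
  [-31,-295,-40,0,0,35],
  [-36,-340,-40,0,0,41],
], hand=80, grip_force=40)

```text
clock: 11.7
position: [0.5081, -0.1775, 0.1939]
ee_rot: [-0.002, 0.342, 0.94, 0.0]
contact_force: [1.5, -0.3, 0.1]
width: 0.0588
```

Run:
```python
from h import *
plan(.5309,-.407,.15,50)
plan(.5309,-.407,.031,50)
```

```text
shift mm [-165.3 -160.9   43.3] turn [-0.04 -0.25 -0.05] clock 11.7
 shift mm [-165.8 -160.8  162.3] turn [-0.04 -0.25 -0.05] clock 11.7
```

servo_tool([
  [-33,-32,5,0,0,0],
  [-66,-64,15,0,0,0],
  [-99,-96,25,0,0,0],
  [-132,-128,35,0,0,0],
  [-165,-161,43,0,0,0],
  [-165,-161,43,0,0,0],
  [-165,-161,43,0,0,0],
])

```text
clock: 12.4
position: [0.5316, -0.4056, 0.1498]
ee_rot: [-0.003, 0.341, 0.94, 0.001]
contact_force: [1.3, 0.6, 1.3]
width: 0.0584
```

Run:
```python
from h import *
im,d,P=shot('wrist','w8');C=cloud('wrist',d,P)
m=(np.hypot(C[...,0]-.531,C[...,1]+.407)<.035)&(C[...,2]>.04)&(C[...,2]<.05);X=C[m]
print(m.sum(),np.round(X.mean(0),4),cv2.minEnclosingCircle((X[:,:2]*1000).astype(np.float32)))
plan(.5309,-.407,.031,50);print(pose()[2]['width'])
```

```text
952 [ 0.5286 -0.4076  0.0444] ((528.874267578125, -408.1102600097656), 18.002161026000977)
 shift mm [ -1.4  -2.7 119.7] turn [ 0.06 -0.29  0.16] clock 12.45
0.05840984877950144
```

View pics/w8.png

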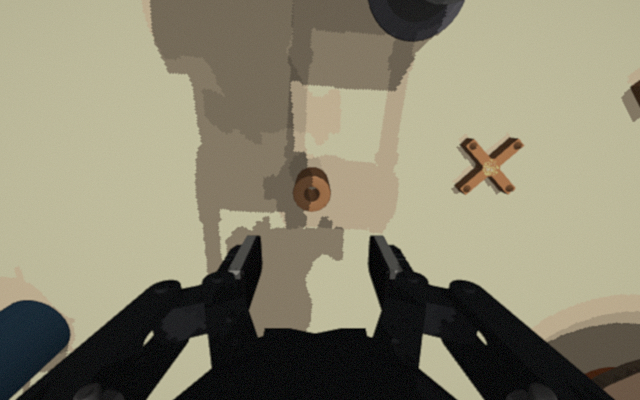

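servo_tool([
  [-1,-3,40,0,0,0],
  [-1,-3,85,0,0,0],
  [-1,-3,110,0,0,0],
  [-1,-3,119,0,0,0],
  [-1,-3,119,0,0,0],
  [-1,-3,119,0,0,0],
])

```text
clock: 13.05
position: [0.5329, -0.4085, 0.0358]
ee_rot: [0.001, 0.34, 0.94, -0.0]
contact_force: [-0.3, -0.2, 0.2]
width: 0.0587
```

servo_tool([
  [0,0,0,0,0,0],
  [0,0,0,0,0,0],
  [0,0,0,0,0,0],
  [0,0,0,0,0,0],
  [0,0,0,0,0,0],
  [0,0,0,0,0,0],
], hand=255)

```text
clock: 13.65
position: [0.5329, -0.4093, 0.0366]
ee_rot: [0.002, 0.341, 0.94, -0.001]
contact_force: [-0.4, 0.0, 6.4]
width: 0.0334
```

servo_tool([
  [0,0,-15,0,0,0],
  [0,0,-50,0,0,0],
  [0,0,-90,0,0,0],
  [0,0,-110,0,0,0],
  [0,0,-110,0,0,0],
  [0,0,-110,0,0,0],
])

```text
clock: 14.25
position: [0.5315, -0.4082, 0.1441]
ee_rot: [-0.0, 0.34, 0.94, 0.0]
contact_force: [0.3, -0.5, -1.6]
width: 0.0335
```

Run:
```python
from h import *
im,d,P=shot('wrist','w9');im,d,P2=shot('scene','s9')
cv2.imwrite('pics/s9c.png',cv2.resize(im[120:290,60:320],None,fx=3,fy=3)[:,:,::-1])
plan(.4524,-.2185,.15,50)
```

```text
shift mm [181.3  95.   -7. ] turn [ 0.02 -0.22  0.2 ] clock 14.35
```

View pics/w9.png

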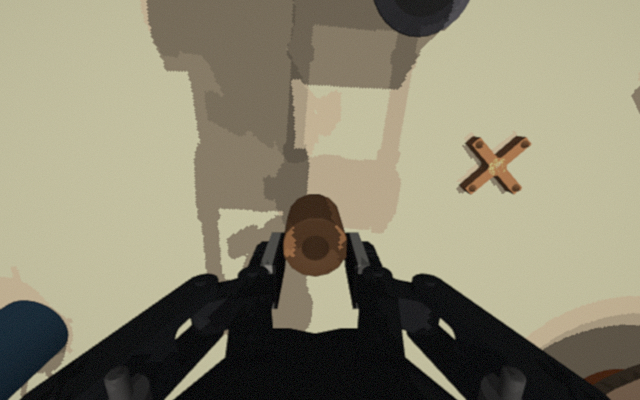

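View pics/s9c.png

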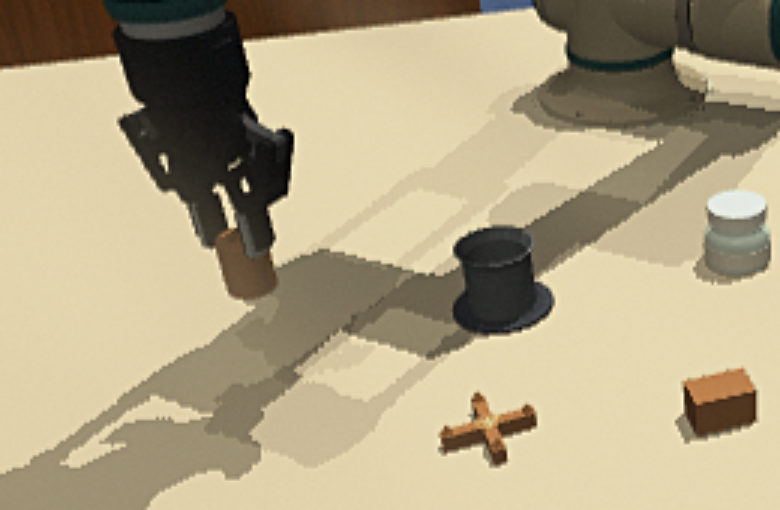

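```bash
cat >> h.py <<'E'
def held(d,P,rad=.03):
    C=cloud('wrist',d,P);t=(C-P[0])@P[1]
    m=(d>0)&(abs(t[...,0])<rad)&(abs(t[...,1])<.015)&(t[...,2]>-.03)&(t[...,2]<.01)
    return m,t[m]
E
python3 - <<'E'
from h import *
im,d,P=shot('wrist')
m,t=held(d,P)
h,e=np.histogram(t[:,2],np.arange(-.03,.0101,.002));print(h,e[0])
zt=e[h.argmax()]; s=t[abs(t[:,2]-zt-.001)<.003];print(len(s),s.mean(0)*1000,(s.min(0)*1000),s.max(0)*1000)
E
```

```text
[   0    0    0    0    0    0    0    0    0    3 1313 1095  142  122
  108  101  117   84  103   81] -0.03
2411 [ 4.47324713 -0.18313001 -8.05586796] [-14.21550022 -14.96866593 -10.28345906] [21.08699078 14.9026816  -6.02491464]
```

servo_tool([
  [30,16,-10,0,0,0],
  [70,37,-10,0,0,0],
  [110,58,-10,0,0,0],
  [145,76,-10,0,0,0],
  [168,88,-10,0,0,0],
  [178,95,-10,0,0,0],
  [178,95,-10,0,0,0],
  [178,95,-10,0,0,0],
])

```text
clock: 15.2
position: [0.4568, -0.2226, 0.1541]
ee_rot: [0.001, 0.34, 0.94, -0.0]
contact_force: [-0.1, 0.2, -1.2]
width: 0.0331
```

Run:
```python
from h import *
im,d,P=shot('wrist','w10');m,t=held(d,P)
s=t[abs(t[:,2]+.008)<.003];print(len(s),(s.min(0)+s.max(0))/2*1000)
print('spacer ctr world',P[0]+P[1]@np.array([(s[:,0].min()+s[:,0].max())/2,0,0]))
im,d,P2=shot('top','t10');C=cloud('top',d)
plan(.4551,-.2208,.067,50)
cv2.imwrite('pics/t10c.png',cv2.resize(im[200:290,350:460],None,fx=6,fy=6)[:,:,::-1])
```

```text
2495 [ 3.58584504 -0.02013162 -7.6501939 ]
spacer ctr world [ 0.45404166 -0.22033037  0.15406969]
 shift mm [ 2.9  0.6 87.1] turn [-0.01  0.06  0.16] clock 15.3
```

View pics/w10.png

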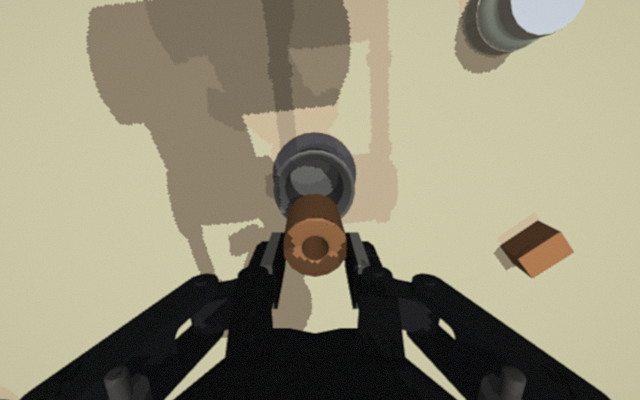

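servo_tool([
  [3,0,20,0,0,0],
  [3,0,40,0,0,0],
  [3,0,55,0,0,0],
  [3,0,65,0,0,0],
  [3,0,72,0,0,0],
  [3,0,76,0,0,0],
  [3,0,76,0,0,0],
])

```text
clock: 16.0
position: [0.4537, -0.2199, 0.078]
ee_rot: [-0.0, 0.34, 0.94, 0.0]
contact_force: [-0.1, -0.5, -0.7]
width: 0.0333
```

Run:
```python
from h import *
im,d,P=shot('wrist','w11');im,d,P2=shot('scene','s11')
cv2.imwrite('pics/s11c.png',cv2.resize(im[130:250,160:300],None,fx=5,fy=5)[:,:,::-1])
plan(.4551,-.2208,.066,50)
```

```text
shift mm [-1.3  0.1 12.7] turn [0.01 0.06 0.2 ] clock 16.1
```

View pics/w11.png

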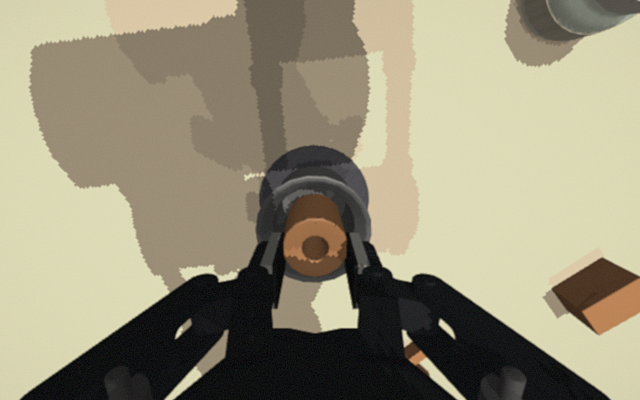

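View pics/s11c.png

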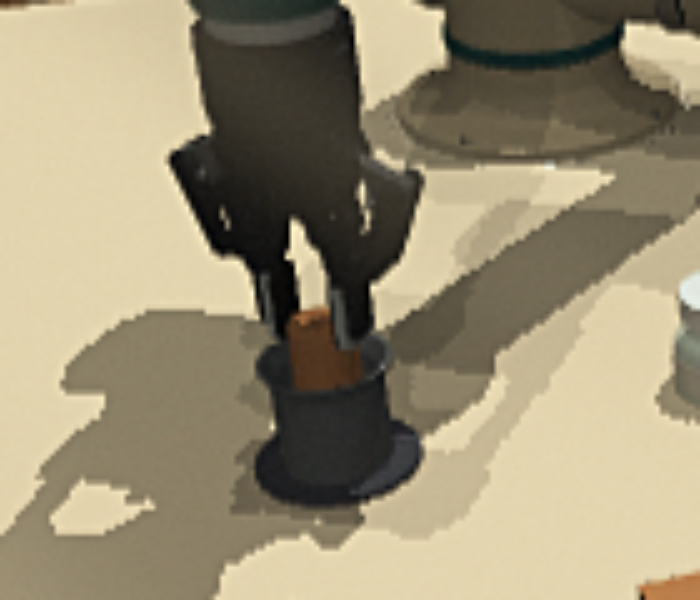

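servo_tool([
  [-1,0,4,0,0,0],
  [-1,0,8,0,0,0],
  [-1,0,11,0,0,0],
  [-1,0,11,0,0,0],
])

```text
clock: 16.5
position: [0.454, -0.22, 0.0668]
ee_rot: [-0.001, 0.34, 0.94, 0.0]
contact_force: [-0.7, -0.3, -1.1]
width: 0.0336
```

servo_tool([
  [0,0,1,0,0,0],
  [0,0,2,0,0,0],
  [0,0,3,0,0,0],
  [0,0,3,0,0,0],
])

```text
clock: 16.9
position: [0.4543, -0.2203, 0.0642]
ee_rot: [-0.0, 0.34, 0.94, 0.0]
contact_force: [0.8, 0.1, -0.7]
width: 0.0336
```

servo_tool([
  [0,0,1,0,0,0],
  [0,0,2,0,0,0],
  [0,0,2,0,0,0],
])

```text
clock: 17.2
position: [0.4543, -0.2202, 0.0621]
ee_rot: [-0.0, 0.34, 0.94, 0.0]
contact_force: [-0.1, 0.0, -1.5]
width: 0.0332
```

Run:
```python
from h import *
im,d,P2=shot('scene','s12')
cv2.imwrite('pics/s12c.png',cv2.resize(im[160:240,180:290],None,fx=7,fy=7)[:,:,::-1])
im,d,P2=shot('wrist','w12')
cv2.imwrite('pics/w12c.png',cv2.resize(im[130:310,220:410],None,fx=3,fy=3)[:,:,::-1])
```

View pics/s12c.png

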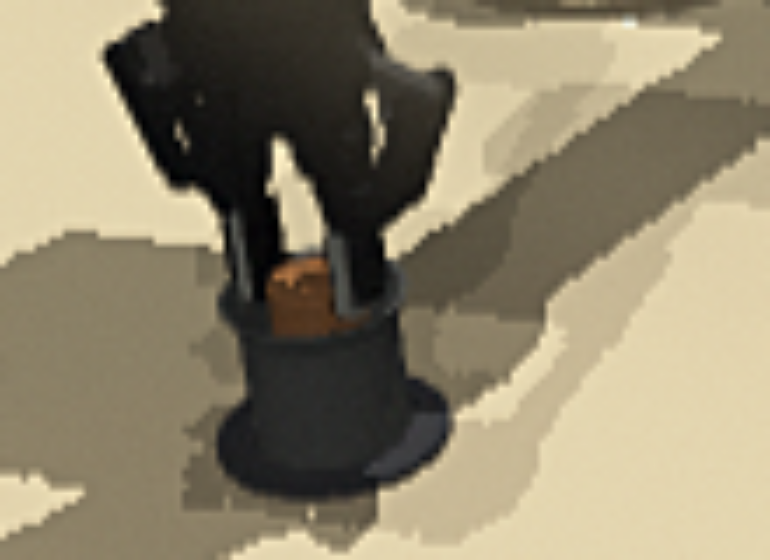

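View pics/w12c.png

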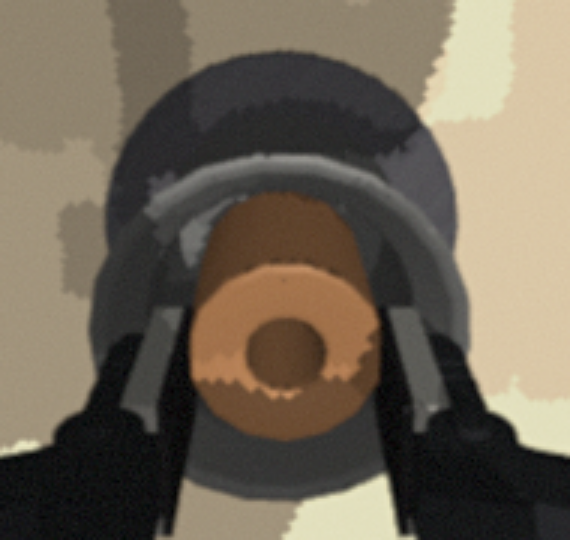

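servo_tool([
  [0,0,1,0,0,0],
  [0,0,2,0,0,0],
  [0,0,2,0,0,0],
])

```text
clock: 17.6
position: [0.4543, -0.2202, 0.0601]
ee_rot: [-0.0, 0.34, 0.94, 0.0]
contact_force: [0.3, -0.5, -1.1]
width: 0.0333
```

servo_tool([
  [0,0,0,0,0,0],
  [0,0,0,0,0,0],
  [0,0,0,0,0,0],
  [0,0,0,0,0,0],
], hand=135)

```text
clock: 18.0
position: [0.4544, -0.2203, 0.0604]
ee_rot: [0.0, 0.34, 0.94, 0.0]
contact_force: [-0.7, 0.7, 0.5]
width: 0.0402
```

servo_tool([
  [0,0,-20,0,0,0],
  [0,0,-50,0,0,0],
  [0,0,-90,0,0,0],
  [0,0,-100,0,0,0],
  [0,0,-100,0,0,0],
])

```text
clock: 18.5
position: [0.4555, -0.221, 0.1621]
ee_rot: [0.002, 0.34, 0.94, -0.0]
contact_force: [-0.3, -0.3, -0.2]
width: 0.0404
```

Run:
```python
from h import *
im,d,P=shot('wrist','w13');C=cloud('wrist',d,P)
cv2.imwrite('pics/w13c.png',cv2.resize(im[110:310,220:410],None,fx=3,fy=3)[:,:,::-1])
X=C[(np.hypot(C[...,0]-.4524,C[...,1]+.2185)<.024)&(d>0)&(C[...,2]<.09)]
h,e=np.histogram(X[:,2],np.arange(0,.08,.004));print(h)
s=X[(abs(X[:,2]-.05)<.006)];print(np.round(np.median(s,0),4))
A=np.c_[s[:,:2]-s[:,:2].mean(0),np.ones(len(s))];print('slopes',np.linalg.lstsq(A,s[:,2],rcond=None)[0],cv2.minEnclosingCircle((s[:,:2]*1000).astype(np.float32)))
im,d,P=shot('top');C=cloud('top',d)
r=C[(np.hypot(C[...,0]-.4524,C[...,1]+.2185)<.05)&(C[...,2]>.06)&(C[...,2]<.07)];print('rim',cv2.minEnclosingCircle((r[:,:2]*1000).astype(np.float32)))
```

```text
[ 42 195  29  42  41  42  54  43  48  54  56  70 875  17   0   0   0   0
   0]
[ 0.4507 -0.218   0.0495]
slopes [ 0.02032375 -0.00110752  0.0494298 ] ((454.6542663574219, -218.0183563232422), 21.926868438720703)
rim ((451.89434814453125, -218.338623046875), 35.25318908691406)
```

View pics/w13c.png

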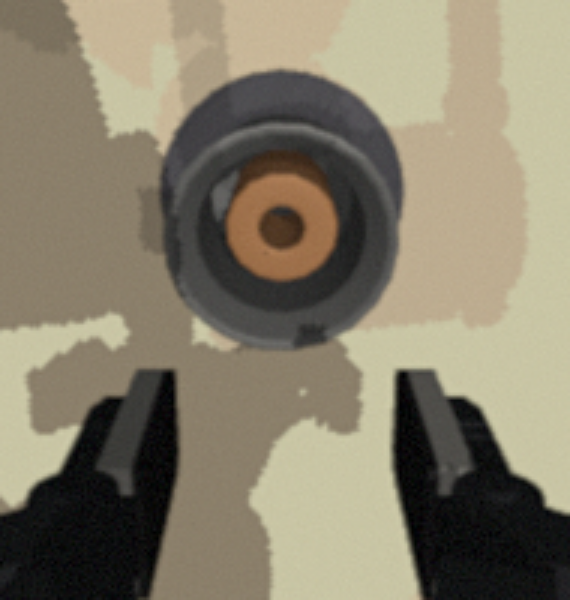

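Run:
```python
from h import *
plan(.6674,.0873,.14,50)
```

```text
shift mm [ 32.3 372.8  19.4] turn [-0.   -0.09  0.2 ] clock 18.6
```

servo_tool([
  [4,47,0,0,0,0],
  [8,94,0,0,0,0],
  [12,140,0,0,0,0],
  [16,187,5,0,0,0],
  [20,234,10,0,0,0],
  [24,280,15,0,0,0],
  [28,327,19,0,0,0],
  [32,373,19,0,0,0],
], hand=80)

```text
clock: 19.4
position: [0.6676, 0.0885, 0.1377]
ee_rot: [-0.003, 0.34, 0.94, -0.001]
contact_force: [0.0, -0.8, 0.1]
width: 0.0588
```

servo_tool([
  [0,0,0,0,0,0],
  [0,0,0,0,0,0],
])

```text
clock: 19.6
position: [0.6673, 0.0876, 0.1384]
ee_rot: [-0.002, 0.339, 0.941, -0.001]
contact_force: [-0.4, 0.2, -0.1]
width: 0.0584
```

Run:
```python
from h import *
im,d,P=shot('wrist','w14');C=cloud('wrist',d,P)
m=(np.hypot(C[...,0]-.667,C[...,1]-.087)<.035)&(C[...,2]>.026)&(C[...,2]<.036);X=C[m]
print(m.sum(),np.round(X.mean(0),4),cv2.minEnclosingCircle((X[:,:2]*1000).astype(np.float32)))
c=X.mean(0)
plan((.6674+c[0])/2,(.0873+c[1])/2,.018,50)
```

```text
912 [0.6663 0.0875 0.0294] ((666.7403564453125, 86.89533996582031), 17.872310638427734)
 shift mm [  0.3   1.1 121. ] turn [-0.21 -0.17  0.24] clock 19.65
```

View pics/w14.png

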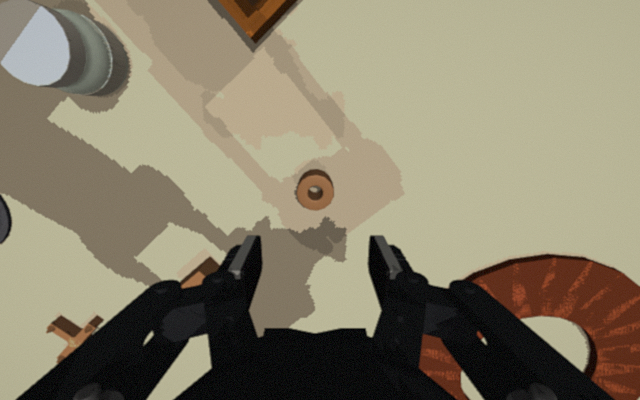

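servo_tool([
  [0,1,45,0,0,0],
  [0,1,85,0,0,0],
  [0,1,110,0,0,0],
  [0,1,121,0,0,0],
  [0,1,121,0,0,0],
  [0,1,121,0,0,0],
])

```text
clock: 20.25
position: [0.6699, 0.0868, 0.0215]
ee_rot: [0.001, 0.341, 0.94, 0.0]
contact_force: [0.3, 0.0, 0.9]
width: 0.0586
```

servo_tool([
  [0,0,0,0,0,0],
  [0,0,0,0,0,0],
  [0,0,0,0,0,0],
  [0,0,0,0,0,0],
  [0,0,0,0,0,0],
  [0,0,0,0,0,0],
], hand=255)

```text
clock: 20.85
position: [0.6705, 0.0874, 0.0227]
ee_rot: [0.002, 0.34, 0.94, 0.0]
contact_force: [-1.4, -1.4, 5.9]
width: 0.0333
```

servo_tool([
  [0,0,-15,0,0,0],
  [0,0,-50,0,0,0],
  [0,0,-95,0,0,0],
  [0,0,-130,0,0,0],
  [0,0,-130,0,0,0],
  [0,0,-130,0,0,0],
])

```text
clock: 21.45
position: [0.6697, 0.0878, 0.1525]
ee_rot: [0.002, 0.34, 0.94, 0.001]
contact_force: [0.1, 0.4, -0.9]
width: 0.0334
```

Run:
```python
from h import *
im,d,P=shot('wrist','w15')
m,t=held(d,P)
h,e=np.histogram(t[:,2],np.arange(-.03,.0101,.002));print(h)
zt=e[h.argmax()]; s=t[abs(t[:,2]-zt-.001)<.003];print(len(s),s.mean(0)*1000,(s.min(0)*1000),s.max(0)*1000)
o=(s[:,0].min()+s[:,0].max())/2
q=np.array([.4519,-.2183,0])-target(50)@np.array([o,0,0]);print(o,q)
plan(q[0],q[1],.15,50)
```

```text
[   0    0    0    0    0    0    0    0    0    0   51 2011  372  124
  107  109   97  109   83   93]
2434 [ 3.86110253 -0.1194746  -6.67263884] [-14.93191438 -14.9980287   -8.59961745] [20.92455755 14.94924572 -4.00206915]
0.002996321585790645 [ 0.45419532 -0.220226    0.        ]
 shift mm [ -32.3 -373.8    0.6] turn [ 0.   -0.01  0.21] clock 21.5
```

View pics/w15.png

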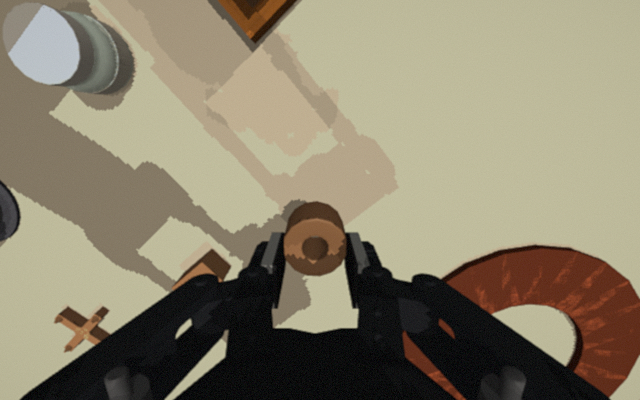

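servo_tool([
  [-4,-47,0,0,0,0],
  [-8,-94,0,0,0,0],
  [-12,-141,0,0,0,0],
  [-16,-188,0,0,0,0],
  [-20,-234,0,0,0,0],
  [-24,-281,0,0,0,0],
  [-28,-328,0,0,0,0],
  [-32,-374,0,0,0,0],
])

```text
clock: 22.3
position: [0.452, -0.2208, 0.1487]
ee_rot: [-0.002, 0.34, 0.94, 0.0]
contact_force: [1.7, -0.4, -1.3]
width: 0.0333
```

servo_tool([
  [0,0,0,0,0,0],
  [0,0,10,0,0,0],
  [0,0,20,0,0,0],
  [0,0,20,0,0,0],
])

```text
clock: 22.7
position: [0.4534, -0.2181, 0.1278]
ee_rot: [-0.003, 0.34, 0.941, 0.001]
contact_force: [-0.0, 1.3, -0.1]
width: 0.0334
```

Run:
```python
from h import *
im,d,P=shot('wrist','w16')
cv2.imwrite('pics/w16c.png',cv2.resize(im[110:310,220:410],None,fx=3,fy=3)[:,:,::-1])
plan(.4542,-.2202,.076,50)
```

```text
shift mm [-1.4 -1.2 52.6] turn [ 0.   -0.21  0.32] clock 22.75
```

View pics/w16c.png

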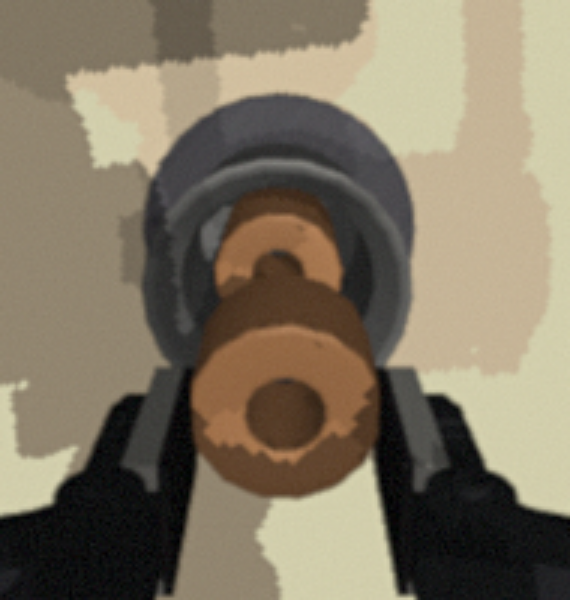

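servo_tool([
  [-1,-1,15,0,0,0],
  [-1,-1,30,0,0,0],
  [-1,-1,40,0,0,0],
  [-1,-1,47,0,0,0],
  [-1,-1,49,0,0,0],
  [-1,-1,49,0,0,0],
])

```text
clock: 23.35
position: [0.4547, -0.2215, 0.0812]
ee_rot: [-0.0, 0.34, 0.94, 0.0]
contact_force: [0.5, 0.5, 0.1]
width: 0.0331
```

servo_tool([
  [0,0,1,0,0,0],
  [0,0,2,0,0,0],
  [0,0,2,0,0,0],
])

```text
clock: 23.65
position: [0.4546, -0.2218, 0.0795]
ee_rot: [0.0, 0.34, 0.94, -0.0]
contact_force: [-0.8, 0.3, -1.6]
width: 0.0332
```

servo_tool([
  [0,0,1,0,0,0],
  [0,0,2,0,0,0],
  [0,0,3,0,0,0],
  [0,0,3,0,0,0],
])

```text
clock: 24.05
position: [0.4543, -0.2216, 0.0761]
ee_rot: [-0.0, 0.34, 0.94, 0.0]
contact_force: [-0.3, 0.1, -2.2]
width: 0.0333
```

servo_tool([
  [0,0,1,0,0,0],
  [0,0,2,0,0,0],
  [0,0,2,0,0,0],
])

```text
clock: 24.35
position: [0.4544, -0.2216, 0.0741]
ee_rot: [-0.0, 0.34, 0.94, 0.0]
contact_force: [-0.2, 0.2, 0.1]
width: 0.0332
```

servo_tool([
  [0,0,1,0,0,0],
  [0,0,1,0,0,0],
])

```text
clock: 24.55
position: [0.4544, -0.2216, 0.0732]
ee_rot: [-0.0, 0.34, 0.94, 0.0]
contact_force: [-0.6, -0.3, 0.4]
width: 0.0332
```

servo_tool([
  [0,0,1,0,0,0],
  [0,0,1,0,0,0],
])

```text
clock: 24.75
position: [0.4547, -0.2218, 0.0727]
ee_rot: [0.0, 0.34, 0.94, -0.0]
contact_force: [-0.9, 0.3, 3.3]
width: 0.0335
```

Contact on the tall spacer; release and retreat.

servo_tool([
  [0,0,0,0,0,0],
  [0,0,0,0,0,0],
  [0,0,0,0,0,0],
  [0,0,0,0,0,0],
], hand=125)

```text
clock: 25.15
position: [0.4544, -0.2216, 0.0722]
ee_rot: [-0.0, 0.34, 0.94, 0.0]
contact_force: [-0.2, 0.3, -0.3]
width: 0.044
```

servo_tool([
  [0,0,-10,0,0,0],
  [0,0,-40,0,0,0],
  [0,0,-80,0,0,0],
  [0,0,-120,0,0,0],
  [0,0,-120,0,0,0],
])

```text
clock: 25.65
position: [0.4578, -0.2238, 0.1986]
ee_rot: [0.006, 0.34, 0.94, -0.001]
contact_force: [0.2, 0.2, -0.6]
width: 0.0434
```

Run:
```python
from h import *
im,d,P=shot('wrist','w17');C=cloud('wrist',d,P)
cv2.imwrite('pics/w17c.png',cv2.resize(im[110:310,220:410],None,fx=3,fy=3)[:,:,::-1])
X=C[(np.hypot(C[...,0]-.4524,C[...,1]+.2185)<.03)&(d>0)&(C[...,2]<.1)&(C[...,2]>.073)]
print(len(X),X.mean(0),cv2.minEnclosingCircle((X[:,:2]*1000).astype(np.float32)))
A=np.c_[X[:,:2]-X[:,:2].mean(0),np.ones(len(X))];print('slopes',np.linalg.lstsq(A,X[:,2],rcond=None)[0])
shot('scene','s17')
im,d,P=shot('top','t17');C=cloud('top',d)
def near(x,y,r,z0,z1):return C[(np.hypot(C[...,0]-x,C[...,1]-y)<r)&(C[...,2]>z0)&(C[...,2]<z1)]
X=near(.4524,-.2185,.03,.073,.1);print('short top',X.mean(0))
X=near(.6716,-.08,.04,.026,.04);print('half',cv2.minAreaRect((X[:,:2]*1000).astype(np.float32)))
X=near(.4466,.0076,.045,.05,.08);print('jar',X.mean(0))
X=near(.631,-.2515,.05,.007,.03);print('cross',X.mean(0))
X=near(.4654,.1625,.05,.03,.045);print('post',np.median(X,0),cv2.minAreaRect((X[:,:2]*1000).astype(np.float32)))
X=near(.463,.243,.04,.012,.04);print('stilt',np.percentile(X[:,2],[5,50,95]))
```

```text
907 [ 0.45164742 -0.21992989  0.07926134] ((452.2597961425781, -220.4753875732422), 17.882753372192383)
slopes [ 0.01189899 -0.00560364  0.07926134]
short top [ 0.45285863 -0.21814432  0.07990762]
half ((671.61767578125, -81.38998413085938), (31.989198684692383, 49.326595306396484), 1.165444016456604)
jar [0.44661628 0.00758401 0.06245946]
cross [ 0.6330277  -0.25488592  0.01415938]
post [0.46593492 0.16261169 0.03727427] ((465.1453857421875, 163.26318359375), (87.26953125, 32.73815155029297), 0.7969939112663269)
stilt [0.01544132 0.01948983 0.02400718]
```

View pics/w17c.png

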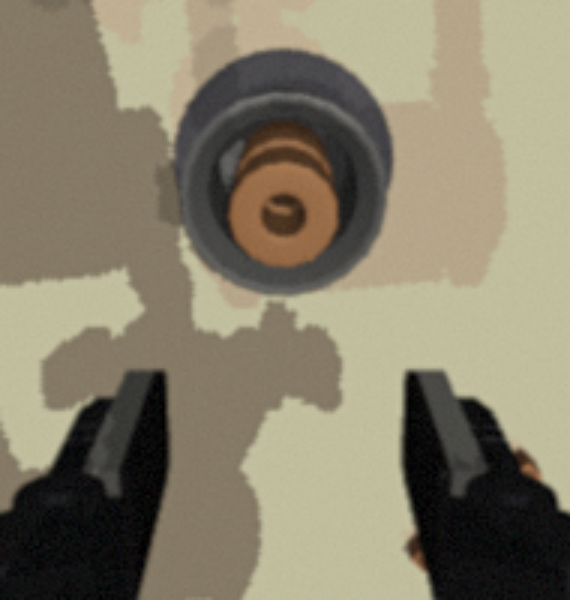

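View pics/t17.png

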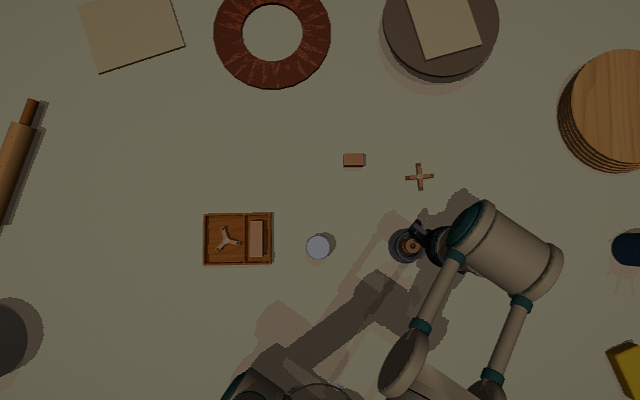

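View pics/s17.png

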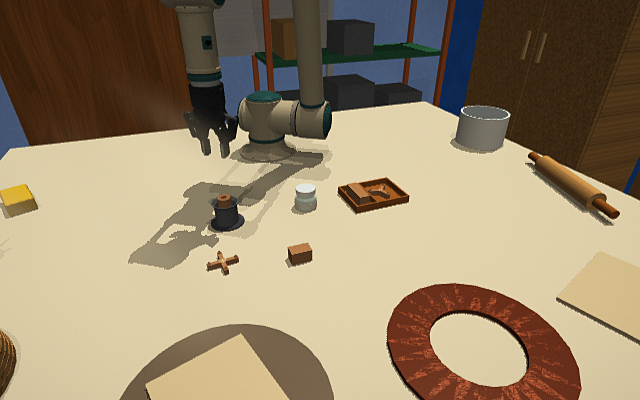

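```bash
python3 -c "
from rig import sign_off
print(sign_off())"
```

```text
the job is handed in; nothing more can be done
None
```

All four pieces are put away and the job is handed in, with the clock at about 26 s. No verdict was reported. My last camera checks before hand-in found nothing wrong.

- **Spacers:** the tall one is at the bottom of the tube (its top measured 49.5 mm before the short one went on). The short one sits on it with its top at about 80 mm. It is near level and within about 2 mm of the tube's axis.
- **Long post:** flat in the narrow bay, with its top at 37 mm. It is within about 1 mm of the bay's middle and about parallel to it.
- **Three-armed stilt:** flat, points up in the wide bay.
- **Half post, four-armed stilt and jar:** all within about 1 mm of where they first measured. For the four-armed stilt, that compares two slightly different position estimates.

- **Force while lowering the stilt:** setting the stilt down showed up to 58 N at the wrist. That is under the 120 N wrist limit. The load came through the held stilt, so I don't expect it to count towards the 40 N limit on the arm and gripper body, but I couldn't confirm that.
- **Drop of the tall spacer:** I let it fall roughly 20 mm down the bore, and it landed upright.

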